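# Move the draining specimen basket into the dryer

## Robot

A 6-joint arm with a two-finger parallel gripper is mounted at the origin on the work surface. World frame = base frame: x ahead of the robot, y to its left, z up, the work surface at z = 0. Lengths are in m, angles in rad, forces in N, time in s.
With the tool pointing down it reaches from about 0.425 to 0.95 m from the base axis. Payload 3.5 kg.
Tool frame: the origin (TCP) lies at the very end of the fingers, on their centre line; the grasp point (between the pads) lies 19 mm behind it (ctrl.pinch_z is the distance from the TCP to the grasp point, in m); z points along the fingers, y is the line along which they close (so a half turn about z gives the same grasp; the last joint's range is limited). The gripper opens to 85 mm and grips with 20 to 120 N. Pads are 22 mm wide; open, the fingers measure 114 mm over their backs; the gripper's body (76 mm by 85 mm) begins 54 mm behind the grasp point. The pads swing forward as they close: fully open they stand 13 mm farther back than shut.
Start: joints at [1.023, 0.286, 1.577, -0, 1.279, -0.15], TCP at [0.261, 0.622, 0.208] pointing down, gripper open.
Joint ranges: [-2.77, 2.77], [-0.9, 2.22], [0.21, 2.48], [-1.53, 4.67], [0.24, 2.81], [-2.84, 2.84]. Speed limits (rad/s): [2.79, 2.79, 3.14, 3.14, 3.14, 3.14].

## Interface

Orientations are given as a unit quaternion [x, y, z, w].
In Python, from plant import ctrl gives the robot as it stands. The module is installed in compiled form; this text tells all that it offers.
- The arm moves only by the shell command python3 -m crank 'ROWS' [OPENING] [FORCE]. ROWS is JSON, a list of rows, each a list of 6 numbers: the shift along the tool's x, y, z in cm, then the turn, a rotation vector about the tool's x, y, z in rad. In form: [[tx, ty, tz, rx, ry, rz], ...]. A call has 1 to 10 rows; each row is the pose to reach, as a shift and turn from the pose commanded when the call began, along the tool's axes at that moment; what a row does not reach only later rows make up. A row lasts 1/10 s, in which the tool goes at most 50 mm and 8.59 degrees, less where a joint would pass 70% of its speed; a pose out of reach is approached as far as the arm can. A call with a gripper value outside its range is refused whole. OPENING is the opening, from 0 (shut) to 1 (fully open), set as the call begins (- or left out, the last holds). The fingers move at their own pace and stop on an object; FORCE is the grip in N (left out, the last holds). Time passes only in rows, so rows that repeat a pose let the fingers close. It gives the time, the measured TCP pose, the force, the opening and the grip force at its end, in the units of the state.
- ctrl.get_state(): the state, without advancing time (a new reading comes with each control period).
- ctrl.read_camera(name): name is "scene" or "top" or "wrist"; returns (picture, depth): 420x560x3 uint8, blue, green, red; 420x560 float32, m along the optical axis (not along the pixel's ray), 0 where there is no reading.
- ctrl.camera_info(name): a dict with "K" (3x3 intrinsics, pixels), "origin" and "orientation" of the camera in the world. Camera axes: x right, y down, z forward; pixel columns grow to the right and rows downward; lengths in m; the calibration is good to about 2 mm. A picture is of the moment at which its call begins: read the wrist's pose just before it. camera_info takes no time and is no camera call; for the wrist camera it gives the pose at the moment of the call.
- ctrl.sign_off(): hands the job in; it is judged then, once.
The state is a dict: "time": time; "qpos": joint angles; "dq": joint speeds; "joint_efforts": joint torques, N m; "eef_pos": TCP position; "tcp_rot": TCP orientation; "contact_force": force on the tool from outside, world axes, zero at the start; "wrist_torque": the same for the moment, N m; "opening": opening from 0.0 (shut) to 1.0 (fully open); "finger_force": force on a finger pad.
Only numpy, scipy, OpenCV 4.12 (cv2) and the standard library are available. Lean on these libraries where they do the work, as an engineer would, in place of code of your own. Each camera call takes 0.05 s, during which the arm holds its last target. There are 200 camera calls.

## Task

Take the specimen basket off the drain stand by its orange grip and carry it to the dryer without setting it down on the way or letting it swing wildly; steady it so that it hangs still, square with the well and centred just above its mouth, for about three seconds. Then lower it gently to the floor of the well without knocking the sides, let go and move the hand clear; leave the other things on the bench where they are.

Things in the scene. Friction and masses are not known exactly. Their poses are not given: they have to be found in the camera images.
- hanger: Carrier bar, loose, lying in the stand's two slots: square steel bar 200 x 12 x 12 mm along its x, z up, with an orange grip block on its middle, 30 mm along x, 24 mm along y, from 6 to 46 mm above the bar's axis. Origin at the middle of the axis, on which the basket swings. Grip from above, closing along x or y, pads 30 mm above the origin. 120 g. No basket wire reaches above it.
- basket: Steel basket, 104 (x) by 84 (y) by 45 mm high, with four dark specimens fixed in it, on wire legs that turn freely on the bar. Origin on the bar's axis, z up along the legs. Mass 0.5 kg nominal (hidden, 0.38 to 0.65), centre of mass 206 mm below the axis; swings as a pendulum 210 mm long (6.83 rad/s, period 0.92 s), almost undamped (takes about a minute to die away).
- basket_foot (a point): Centre of the basket's flat underside, 220 mm below the bar's axis.
- swing (a joint): Angle (rad) of the basket about the bar's x axis relative to the bar: 0 hanging straight under the level bar, positive with its foot displaced to the bar's +y. Stops at -0.5 and +0.5. Starts at about +0.22. When the basket stands on a floor and the grip is let go, the bar with its block tips over on the axis to a stop; that is normal.
- stand: Fixed drain stand: steel tray 216 (x) by 220 mm (y), two blue posts at x = -82 and +82 mm (12 by 36 mm, 270 mm high), 152 mm apart inside, each with a slot 16 mm wide in y and 25 mm deep, open upward, for the bar. The basket leaves between the posts along y (either way) once the bar is above the slots. Origin: centre of the tray's underside; starts parallel to the hanger.
- tie_rod (a point): Middle of the top of a 10 mm rod between the posts (along the stand's x, y = 0), 39 mm above the bench. The parked basket leans to +y against it, its lower edge 12 mm below the rod's top: lifted some 12 mm, with the bar still in the slots, the basket slips over the rod and starts swinging by about 0.2 rad.
- dryer: Fixed white dryer, 200 mm (x) by 190 mm (y) by 70 mm high, with an open well 144 mm (x) by 124 mm (y), floor 16 mm above the bench. Blue line round the well, knob and switch on its -x face. Origin at the centre of its underside; the basket goes in with its x along the well's x, either way round (a yaw error under 0.1 rad is square).
- well_mouth (a point): Centre of the well's mouth, level with the dryer's top, 70 mm above the bench.
- well_floor (a point): Centre of the well's floor, 16 mm above the bench.
- well_sides: The side walls and top face of the dryer round the well (one piece with the dryer, same origin).
- wash_bottle: White wash bottle with red spout, 60 mm across, 190 mm high, loose; origin at its underside. Bystander.
- beaker: Empty glass beaker, 70 mm across, 95 mm high, loose; origin at its underside. Bystander.
- petri_dish: Glass dish, 90 mm across, 18 mm high, loose; origin at its underside. Bystander.
- etchant: Amber bottle with blue cap, 60 mm across, 130 mm high, loose; origin at its underside. Bystander.
- mouse: Red computer mouse on a grey mat, 62 mm across, 34 mm high, loose; origin at its underside. Bystander.

How it is judged:
By the outcome, as a careful person would: the job done as asked, in the order asked, and still so for the second after the job is handed in, with the robot touching nothing.
It also fails if it takes over 45 s, if anything falls off the work surface, if the arm or the gripper's body presses on something with over 40 N, if the wrist force passes 120 N, or if a joint passes its speed limit or range.

## Working session

There is one attempt and no reset: what is moved stays moved. The work goes in short steps, Python scripts to look and compute and a shell command to move; the robot and the scene stay as the last step left them, time stands still between calls to the robot, and variables do not carry over. Pictures are saved under pics/ and viewed, at most 10 in all, crops included, and the job is handed in when it is done.

```bash
mkdir -p pics
cat > h.py <<'E'
import numpy as np, cv2, json
from scipy.spatial.transform import Rotation as R
from plant import ctrl
def world(name, depth, info=None):
    i=info or ctrl.camera_info(name); K=np.array(i["K"]); Q=R.from_quat(i["orientation"]).as_matrix()
    v,u=np.mgrid[:depth.shape[0],:depth.shape[1]]
    p=np.stack([(u-K[0,2])/K[0,0]*depth,(v-K[1,2])/K[1,1]*depth,depth],-1)
    return p@Q.T+np.array(i["origin"])
E
python3 - <<'E'
from h import *
s=ctrl.get_state(); print({k:np.round(v,3).tolist() for k,v in s.items()})
for n in ("top","scene"):
    i=ctrl.camera_info(n); p,d=ctrl.read_camera(n); cv2.imwrite(f"pics/{n}0.png",p); np.savez(f"pics/{n}0.npz",p=p,w=world(n,d,i),d=d)
    print(n,i)
E
```

```text
{'time': 0.0, 'qpos': [1.023, 0.287, 1.578, -0.0, 1.279, -0.15], 'dq': [0.001, -0.0, -0.001, -0.002, -0.001, 0.001], 'joint_efforts': [0.0, -40.596, -29.264, -0.0, 0.006, -0.0], 'eef_pos': [0.261, 0.622, 0.207], 'tcp_rot': [0.198, 0.98, -0.001, -0.0], 'contact_force': [0.397, -0.348, 0.5], 'wrist_torque': [0.021, 0.012, 0.016], 'finger_force': 0.0, 'opening': 0.997}
top {'K': array([[487.19699485,   0.        , 283.35778367],
       [  0.        , 487.19699485, 211.96245318],
       [  0.        ,   0.        ,   1.        ]]), 'origin': array([ 0.52423467, -0.12406637,  1.65965086]), 'orientation': array([ 0.71182795, -0.70155009,  0.02468264, -0.02278598])}
scene {'K': array([[447.1962597 ,   0.        , 283.79431856],
       [  0.        , 447.1962597 , 212.73486043],
       [  0.        ,   0.        ,   1.        ]]), 'origin': array([ 1.33626082, -0.1410145 ,  0.90279722]), 'orientation': array([ 0.64701767,  0.66031837, -0.2664905 , -0.27263638])}
```

View pics/top0.png

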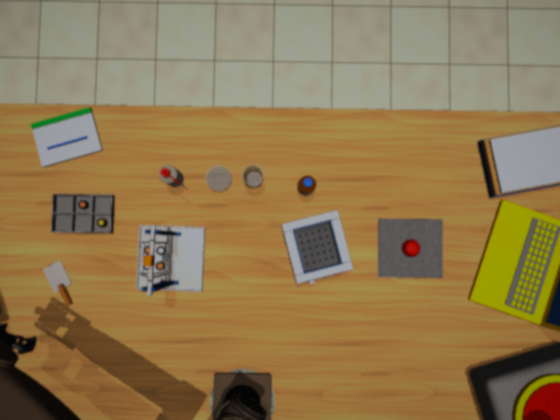

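View pics/scene0.png

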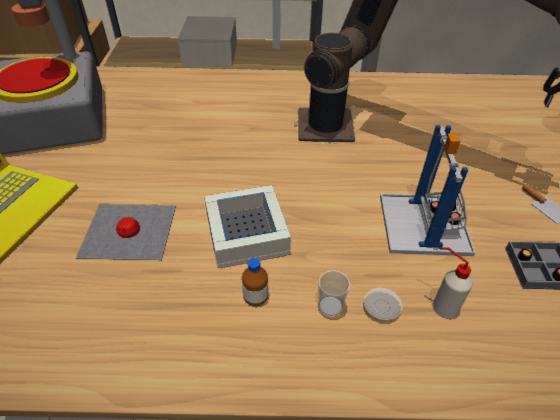

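The top view shows the stand at about (172,258) with the orange grip at (149,260). The dryer is at (318,246) and turned slightly, and the bystanders are at the top, around v≈180. The scene view agrees. Next I'll measure these positions.

Run:
```python
from h import *
def rect(pts): 
    r=cv2.minAreaRect(pts.astype(np.float32)*1000); return np.round(r[0],1),np.round(r[1],1),round(r[2],2)
for n in("top","scene"):
    z=np.load(f"pics/{n}0.npz"); p=z["p"]; w=z["w"]; hsv=cv2.cvtColor(p,cv2.COLOR_BGR2HSV); H,S,V=cv2.split(hsv)
    reg=(w[...,0]>.25)&(w[...,0]<.75)
    a=(H>5)&(H<17)&(S>200)&(V>120)&(w[...,2]>.25)&(w[...,2]<.4)&(w[...,1]>0)&(w[...,1]<.5)&reg
    o=w[a]; print(n,"orange",a.sum(),o.mean(0).round(4),o.min(0).round(3),o.max(0).round(3),np.median(o[:,2]))
    t=a&(w[...,2]>np.percentile(o[:,2],40)); 
    if n=="top": print(" toprect",rect(w[t][:,:2]))
    b=(H>95)&(H<125)&(S>120)&(w[...,2]>.26)&(w[...,2]<.29)&(w[...,1]>0)&reg
    k,l=cv2.connectedComponents(b.astype(np.uint8))
    for j in range(1,k):
        q=w[l==j]; 
        if len(q)>5: print(" post",len(q),q.mean(0).round(4),rect(q[:,:2]))
    d=(w[...,2]>.06)&(w[...,2]<.08)&(w[...,1]<-.08)&(w[...,1]>-.4)&reg&(S<60)&(w[...,0]<.6)
    k,l,st,_=cv2.connectedComponentsWithStats(d.astype(np.uint8)); 
    j=1+st[1:,4].argmax(); q=w[l==j]; print(" dryer",len(q),q.mean(0).round(4),rect(q[:,:2]))
    f=(w[...,2]>.005)&(w[...,2]<.03)&(abs(w[...,0]-q[:,0].mean())<.05)&(abs(w[...,1]-q[:,1].mean())<.04)
    print(" floor z",np.median(w[f][:,2]))
    tr=(w[...,2]>.002)&(w[...,2]<.03)&(w[...,1]>0)&(w[...,1]<.4)&reg&(S<60)&(V>100)&(w[...,0]<.52)
    if n=="top": print(" tray",rect(w[tr][:,:2]))
    bl=(H>95)&(H<125)&(S>100)&(w[...,2]>.05)&(w[...,2]<.08)&(w[...,1]<-.08)&(w[...,1]>-.35)&(w[...,0]<.56)&reg
    if bl.sum()>5: print(" blueline",bl.sum(),rect(w[bl][:,:2]),np.median(w[bl][:,2]))
    bk=(w[...,2]>.05)&(w[...,2]<.11)&(w[...,1]>.05)&(w[...,1]<.5)&(w[...,0]>.3)&(w[...,0]<.48); print(" basket",bk.sum(),w[bk].mean(0).round(3),rect(w[bk][:,:2]))
    for z0,z1 in ((.04,.35),):
        m=(w[...,2]>.012)&(w[...,2]<.35)&(w[...,0]>.52)&(w[...,0]<.75)
        k,l,st,_=cv2.connectedComponentsWithStats(m.astype(np.uint8))
        for j in range(1,k):
            if st[j,4]>40: q=w[l==j]; print("  obj",st[j,4],q.mean(0).round(3),q.max(0).round(3))
```

```text
top orange 12 [0.4795 0.253  0.2952] [0.465 0.24  0.289] [0.488 0.261 0.3  ] 0.29471469419155705
 toprect (array([484. , 253.6]), array([ 5.5, 17. ]), 41.16)
 post 6 [0.5563 0.2606 0.2696] (array([556.2, 260.7]), array([2.9, 5.2]), 1.99)
 post 6 [0.5567 0.2353 0.2683] (array([556.6, 235. ]), array([2.9, 7.2]), 0.35)
 post 10 [0.3952 0.2389 0.267 ] (array([394.6, 238.3]), array([5.1, 9.7]), 72.34)
 post 6 [0.3952 0.2633 0.271 ] (array([395.3, 263.3]), array([3.3, 7. ]), 1.82)
 dryer 1424 [ 0.5021 -0.2346  0.0689] (array([ 521.2, -239.1]), array([200.1, 189.5]), 15.32)
 floor z 0.015013354115381183
 tray (array([443.6, 251.2]), array([221.8, 152. ]), 89.92)
 basket 169 [0.435 0.281 0.069] (array([431.9, 285.9]), array([ 92.2, 102.5]), 0.83)
  obj 270 [0.733 0.234 0.11 ] [0.75  0.272 0.193]
  obj 64 [ 0.731 -0.022  0.073] [0.749 0.008 0.102]
  obj 51 [0.723 0.118 0.017] [0.75  0.137 0.026]
  obj 290 [ 0.719 -0.201  0.092] [ 0.75  -0.174  0.136]
  obj 786 [ 0.731 -0.902  0.055] [ 0.75  -0.819  0.077]
  obj 665 [0.623 0.552 0.024] [0.689 0.651 0.041]
  obj 2616 [ 0.588 -0.939  0.019] [ 0.
[... 680 characters left out ...]
), array([8.6, 9.4]), 0.07)
 dryer 1700 [ 0.5056 -0.2358  0.071 ] (array([ 521.7, -239.8]), array([200.2, 191. ]), 14.65)
 floor z 0.018038349664699194
 blueline 36 (array([ 513.1, -241.5]), array([126.9, 128.8]), 14.32) 0.07211259779137041
 basket 423 [0.423 0.267 0.074] (array([432. , 284.7]), array([105.7,  95.2]), 89.74)
  obj 2224 [0.587 0.248 0.129] [0.75  0.36  0.273]
  obj 3447 [ 0.623 -0.224  0.06 ] [ 0.75  -0.123  0.135]
  obj 267 [ 0.536 -0.557  0.028] [ 0.552 -0.53   0.039]
  obj 655 [ 0.562 -0.852  0.019] [ 0.634 -0.812  0.025]
  obj 1346 [0.616 0.497 0.023] [0.688 0.582 0.037]
  obj 603 [ 0.725 -0.024  0.065] [0.75  0.008 0.099]
  obj 291 [0.723 0.096 0.016] [0.75  0.138 0.022]
```

```bash
cat >> h.py <<'E'
def go(pos,yaw):
    "row from the current pose to TCP pos, tool down, tool y at world angle yaw"
    s=ctrl.get_state(); T=R.from_quat(s["tcp_rot"]); y=np.array([np.cos(yaw),np.sin(yaw),0]); z=np.array([0,0,-1.])
    G=R.from_matrix(np.stack([np.cross(y,z),y,z],1))
    return np.r_[T.inv().apply(np.array(pos)-s["eef_pos"])*100,(T.inv()*G).as_rotvec()].round(3)
E
python3 -c "
from h import *
print(go([.477,.249,.37],np.pi/2-.018))"
```

```text
[-3.4336e+01 -2.6035e+01 -1.6261e+01 -2.0000e-03 -1.0000e-03 -3.8000e-01]
```

```bash
python3 -m crank '[[-3,-2,-5,0,0,-0.05],[-6,-5,-8,0,0,-0.15],[-9,-7,-12,0,0,-0.25],[-13,-10,-14,0,0,-0.38],[-17,-13,-16.3,0,0,-0.38],[-21,-16,-16.3,0,0,-0.38],[-25,-19,-16.3,0,0,-0.38],[-29,-22,-16.3,0,0,-0.38],[-32.5,-24.6,-16.3,0,0,-0.38],[-34.3,-26,-16.3,0,0,-0.38]]' 0.8 60
python3 -m crank '[[0,0,0,0,0,0],[0,0,0,0,0,0]]'
python3 - <<'E'
from h import *
i=ctrl.camera_info("wrist"); p,d=ctrl.read_camera("wrist"); w=world("wrist",d,i); cv2.imwrite("pics/w1.png",p)
print(go([.477,.249,.37],np.pi/2-.018)); print(i["origin"])
H,S,V=cv2.split(cv2.cvtColor(p,cv2.COLOR_BGR2HSV))
a=(H>5)&(H<17)&(S>180)&(V>120)&(w[...,2]>.26)&(w[...,2]<.32); o=w[a]
print(a.sum(),o.mean(0),np.median(o,0),o.min(0),o.max(0))
t=a&(w[...,2]>np.percentile(o[:,2],90)-.004); print(cv2.minAreaRect(w[t][:,:2].astype(np.float32)*1000))
b=(H>95)&(H<125)&(S>120)&(w[...,2]>.262)&(w[...,2]<.28)
k,l=cv2.connectedComponents(b.astype(np.uint8))
for j in range(1,k):
    q=w[l==j]
    if len(q)>30: print("post",len(q),q.mean(0).round(4),cv2.minAreaRect(q[:,:2].astype(np.float32)*1000))
E
```

```text
time: 1.1
eef_pos: [0.4777, 0.2472, 0.3708]
tcp_rot: [0.01, 1.0, -0.0, -0.0]
contact_force: [-0.5, 1.0, -0.1]
opening: 0.797
finger_force: 0.0
time: 1.3
eef_pos: [0.477, 0.2491, 0.3706]
tcp_rot: [0.01, 1.0, 0.0, -0.001]
contact_force: [-0.4, -1.5, -0.2]
opening: 0.802
finger_force: 0.0
[-0.036 -0.091  0.082  0.    -0.001 -0.   ]
[0.40012306 0.2505953  0.53548551]
994 [0.47212826 0.25132028 0.29588755] [0.47188045 0.25146691 0.29593561] [0.4586255  0.23957505 0.29247916] [0.48737539 0.2626943  0.29789638]
((472.8202209472656, 251.21018981933594), (22.757984161376953, 28.734277725219727), 88.33893585205078)
post 196 [0.3916 0.2399 0.2691] ((391.6607971191406, 239.72569274902344), (9.537758827209473, 11.211750984191895), 88.95886993408203)
post 190 [0.3921 0.2651 0.269 ] ((392.1094055175781, 264.9950256347656), (9.270238876342773, 11.253588676452637), 89.82241821289062)
post 145 [0.5536 0.2369 0.2684] ((554.8772583007812, 236.5772705078125), (9.347320556640625, 12.240880012512207), 88.62297821044922)
post 145 [0.5541 0.2623 0.2683] ((555.3736572265625, 262.3654479980469), (8.712177276611328, 12.463866233825684), 88.99697875976562)
```

View pics/w1.png

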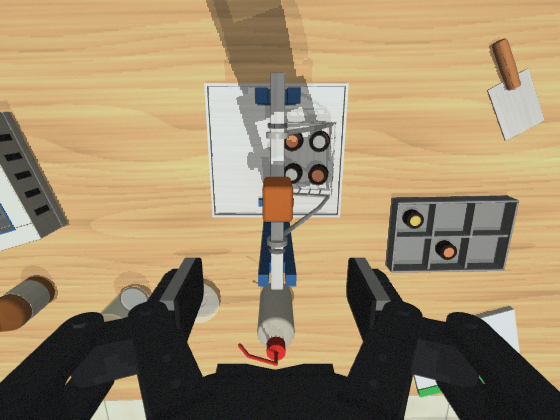

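The wrist view shows the orange block at (278,200), centred between the open fingers, with the basket leaning to the right (+y). I'll correct a few mm and go down.

```bash
python3 -c "
from h import *
print(go([.4748,.2505,.262],np.pi/2-.018))"
```

```text
[ 1.7500e-01  5.2000e-02  1.0882e+01  0.0000e+00 -1.0000e-03 -0.0000e+00]
```

```bash
python3 -m crank '[[0.18,0.1,3,0,0,0],[0.18,0.1,6,0,0,0],[0.18,0.1,8.5,0,0,0],[0.18,0.1,10,0,0,0],[0.18,0.1,10.7,0,0,0],[0.18,0.1,10.9,0,0,0],[0.18,0.1,10.9,0,0,0]]'
python3 -m crank '[[0,0,0,0,0,0],[0,0,0,0,0,0],[0,0,0,0,0,0],[0,0,0,0,0,0],[0,0,0,0,0,0]]' 0 60
```

```text
time: 2.05
eef_pos: [0.4755, 0.2512, 0.2633]
tcp_rot: [0.009, 1.0, 0.0, 0.001]
contact_force: [0.4, -0.3, 0.4]
opening: 0.802
finger_force: 0.0
time: 2.55
eef_pos: [0.4756, 0.251, 0.2634]
tcp_rot: [0.009, 1.0, 0.0, 0.001]
contact_force: [-0.3, 1.0, 3.1]
opening: 0.261
finger_force: 61.8
```

```bash
python3 -m crank '[[0,0,-0.6,0,0,0],[0,0,-1.5,0,0,0],[0,0,-2.5,0,0,0],[0,0,-3.6,0,0,0],[0,0,-4.8,0,0,0],[0,0,-5.8,0,0,0],[0,0,-6.5,0,0,0],[0,0,-6.8,0,0,0]]'
cat > trk.py <<'E'
from h import *
import sys
def grab(cam,n,tag):
    f=[]
    for _ in range(n):
        s=ctrl.get_state(); i=ctrl.camera_info(cam); p,d=ctrl.read_camera(cam)
        f.append((s["time"],s["eef_pos"],s["tcp_rot"],p,d,i["K"],i["origin"],i["orientation"],s["contact_force"]))
    np.save(f"pics/{tag}.npy",np.array(f,object),allow_pickle=True); return f
E
python3 - <<'E'
from trk import *
f=grab("wrist",5,"t1"); g=grab("scene",3,"t1s")
cv2.imwrite("pics/t1.png",np.hstack([f[0][3][:300,100:460],f[4][3][:300,100:460]]))
for x in f+g: print(round(x[0],3),np.round(x[1],4),np.round(x[8],2))
E
```

```text
time: 3.35
eef_pos: [0.4756, 0.2508, 0.3316]
tcp_rot: [0.009, 1.0, 0.0, 0.001]
contact_force: [0.3, 0.1, -4.4]
opening: 0.256
finger_force: 60.8
3.35 [0.4756 0.2508 0.3316] [ 0.33  0.11 -4.39]
3.4 [0.4755 0.2509 0.3316] [ 0.54  0.26 -5.51]
3.45 [0.4753 0.2509 0.3307] [ 0.02  0.39 -5.54]
3.5 [0.4751 0.251  0.3301] [ 0.5  -0.05 -5.08]
3.55 [0.4749 0.251  0.3296] [-0.77 -0.13 -5.34]
3.6 [0.4748 0.251  0.3294] [-0.19  0.93 -5.96]
3.65 [0.4748 0.251  0.3294] [ 0.65  0.65 -5.18]
3.7 [0.4749 0.251  0.3295] [-0.23  0.46 -5.74]
```

View pics/t1.png

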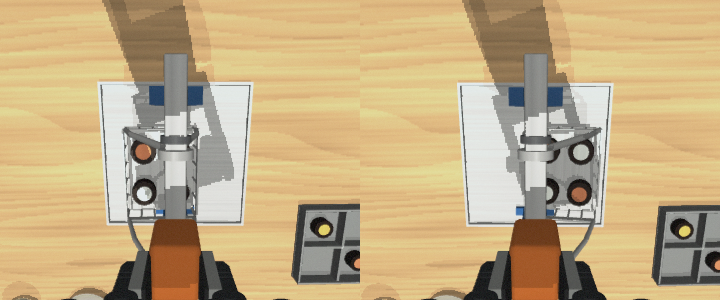

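The two frames show the basket swinging from left (rim x≈127–197) to right (about 545–605). Next I'll measure the swing angle from the depth images.

```bash
cat >> trk.py <<'E'
def pts(f):
    t,pos,q,p,d,K,o,ori,_=f
    w=world(None,d,dict(K=K,origin=o,orientation=ori)); T=R.from_quat(q)
    r=(w-pos)@T.as_matrix(); r[...,2]-=.011      # tool frame, from the axis; z down
    rad=np.hypot(r[...,1],r[...,2]); a=np.arctan2(r[...,1],r[...,2])
    m=(d>0)&(abs(r[...,0])<.058)&(rad>.165)&(rad<.225)&(abs(a)<.85)&(w[...,2]>.01)
    return r,rad,a,m
def edges(f,r0=.170,r1=.200):
    r,rad,a,m=pts(f); m=m&(rad>r0)&(rad<r1)
    return m.sum(),np.percentile(a[m],[1,99])
E
python3 - <<'E'
from trk import *
for tag in("t1","t1s"):
  for f in np.load(f"pics/{tag}.npy",allow_pickle=True):
    n,e=edges(f); n2,e2=edges(f,.2,.225); print(round(f[0],3),n,e.round(3),e.mean().round(3),(e[1]-e[0]).round(3),n2,e2.round(3))
E
```

```text
3.35 1521 [-0.319  0.144] -0.088 0.464 2512 [-0.278  0.105]
3.4 1621 [-0.252  0.211] -0.02 0.463 2388 [-0.212  0.173]
3.45 1514 [-0.182  0.281] 0.049 0.463 2506 [-0.144  0.24 ]
3.5 1567 [-0.118  0.345] 0.113 0.463 2527 [-0.08   0.301]
3.55 1616 [-0.069  0.395] 0.163 0.464 2722 [0.07  0.347]
3.6 366 [-0.046  0.426] 0.19 0.472 310 [-0.015  0.394]
3.65 370 [-0.037  0.434] 0.198 0.471 313 [-0.008  0.404]
3.7 364 [-0.054  0.419] 0.182 0.472 300 [-0.021  0.392]
```

```bash
cat > plan.py <<'E'
from trk import *
W=6.83; L=9.81/W**2; DT=.1
def fit(fs,offset=False):
    t=np.array([f[0] for f in fs]); y=np.array([edges(f)[1].mean() for f in fs])
    t1=fs[-1][0]+.05; c=[np.cos(W*(t-t1)),np.sin(W*(t-t1))]+([np.ones(len(t))] if offset else [])
    x,*_=np.linalg.lstsq(np.array(c).T,y,rcond=None)
    print("t",round(t1,3),"theta,rate/W",x.round(4),"amp",np.hypot(*x[:2]).round(4),"res",np.abs(np.array(c).T@x-y).max().round(4))
    return x
def plan(D,N,a,b,tau=.03):
    "pivot shift along bar +y: row positions (m) ending with no swing; a=theta, b=rate/W now"
    T=N*DT+tau; k=np.arange(N+1); r=T-(k*DT+tau)
    A=np.array([-np.sin(W*r)/L/W,-np.cos(W*r)/L/W,np.ones(N+1),r])
    rhs=np.array([-(a*np.cos(W*T)+b*np.sin(W*T)),-(-a*np.sin(W*T)+b*np.cos(W*T)),0,D])
    dv=np.linalg.pinv(A)@rhs; v=np.cumsum(dv)[:-1]; s=np.cumsum(v)*DT
    th=[a*np.cos(W*x)+b*np.sin(W*x)-(dv*np.sin(W*np.maximum(x-k*DT-tau,0))).sum()/L/W for x in np.arange(0,T,.02)]
    print("max theta",np.abs(th[5:]).max().round(3),"vmax",np.abs(v).max().round(3)); return s
E
python3 - <<'E'
from plan import *
fs=list(np.load("pics/t1.npy",allow_pickle=True))+list(np.load("pics/t1s.npy",allow_pickle=True))
x=fit(fs,True); x=fit(fs[:5]); x=fit(fs)
s=ctrl.get_state(); print(s["time"],s["eef_pos"])
p0=s["eef_pos"]; goal=np.array([.5215,-.2395,p0[2]])
S=plan(goal[1]-p0[1],30,x[0],x[1]); T=R.from_quat(s["tcp_rot"])
g=np.clip((-S-.12)/(.49-.12),0,1); g=g*g*(3-2*g)
P=np.stack([p0[0]+(goal[0]-p0[0])*g,p0[1]+S,0*S+p0[2]],1); Y=.28*g
for c in range(3):
    q=T*R.from_rotvec([0,0,-(0 if c==0 else Y[10*c-1])]); o=p0 if c==0 else P[10*c-1]
    y0=0 if c==0 else Y[10*c-1]; sl=slice(10*c,10*c+10)
    l=q.inv().apply(P[sl]-o)*100
    print(json.dumps([[round(a,2),round(b,2),0,0,0,round(-(yy-y0),3)] for (a,b,_),yy in zip(l,Y[sl])]))
E
```

```text
t 3.75 theta,rate/W [ 0.1497 -0.1406 -0.0063] amp 0.2054 res 0.0016
t 3.6 theta,rate/W [0.1951 0.0612] amp 0.2045 res 0.0006
t 3.75 theta,rate/W [ 0.1494 -0.1326] amp 0.1998 res 0.0033
3.75 [0.47497924 0.25094122 0.32968153]
max theta 0.129 vmax 0.263
[[-0.01, -0.45, 0, 0, 0, -0.0], [-0.02, -1.34, 0, 0, 0, -0.0], [-0.05, -2.61, 0, 0, 0, -0.0], [-0.07, -4.11, 0, 0, 0, -0.0], [-0.1, -5.7, 0, 0, 0, -0.0], [-0.13, -7.3, 0, 0, 0, -0.0], [-0.16, -8.9, 0, 0, 0, -0.0], [-0.19, -10.56, 0, 0, 0, -0.0], [-0.22, -12.38, 0, 0, 0, -0.0], [-0.31, -14.46, 0, 0, 0, -0.004]]
[[-0.19, -2.35, 0, 0, 0, -0.009], [-0.49, -4.9, 0, 0, 0, -0.025], [-0.88, -7.52, 0, 0, 0, -0.047], [-1.33, -10.09, 0, 0, 0, -0.071], [-1.78, -12.48, 0, 0, 0, -0.097], [-2.22, -14.68, 0, 0, 0, -0.121], [-2.64, -16.74, 0, 0, 0, -0.145], [-3.05, -18.76, 0, 0, 0, -0.168], [-3.45, -20.84, 0, 0, 0, -0.19], [-3.85, -23.0, 0, 0, 0, -0.212]]
[[0.11, -2.23, 0, 0, 0, -0.02], [0.25, -4.38, 0, 0, 0, -0.037], [0.43, -6.29, 0, 0, 0, -0.049], [0.62, -7.86, 0, 0, 0, -0.057], [0.79, -9.04, 0, 0, 0, -0.061], [0.92, -9.88, 0, 0, 0, -0.063], [1.03, -10.48, 0, 0, 0, -0.064], [1.11, -10.93, 0, 0, 0, -0.064], [1.18, -11.29, 0, 0, 0, -0.064], [1.22, -11.52, 0, 0, 0, -0.064]]
```

```bash
python3 -m crank '[[-0.01,-0.45,0,0,0,0],[-0.02,-1.34,0,0,0,0],[-0.05,-2.61,0,0,0,0],[-0.07,-4.11,0,0,0,0],[-0.1,-5.7,0,0,0,0],[-0.13,-7.3,0,0,0,0],[-0.16,-8.9,0,0,0,0],[-0.19,-10.56,0,0,0,0],[-0.22,-12.38,0,0,0,0],[-0.31,-14.46,0,0,0,-0.004]]' >/dev/null
python3 -m crank '[[-0.19,-2.35,0,0,0,-0.009],[-0.49,-4.9,0,0,0,-0.025],[-0.88,-7.52,0,0,0,-0.047],[-1.33,-10.09,0,0,0,-0.071],[-1.78,-12.48,0,0,0,-0.097],[-2.22,-14.68,0,0,0,-0.121],[-2.64,-16.74,0,0,0,-0.145],[-3.05,-18.76,0,0,0,-0.168],[-3.45,-20.84,0,0,0,-0.19],[-3.85,-23.0,0,0,0,-0.212]]' >/dev/null
python3 -m crank '[[0.11,-2.23,0,0,0,-0.02],[0.25,-4.38,0,0,0,-0.037],[0.43,-6.29,0,0,0,-0.049],[0.62,-7.86,0,0,0,-0.057],[0.79,-9.04,0,0,0,-0.061],[0.92,-9.88,0,0,0,-0.063],[1.03,-10.48,0,0,0,-0.064],[1.11,-10.93,0,0,0,-0.064],[1.18,-11.29,0,0,0,-0.064],[1.22,-11.52,0,0,0,-0.064]]'
cat > look.py <<'E'
from plan import *
tag=sys.argv[1]; fs=grab("wrist",int(sys.argv[2]),tag); x=fit(fs,True)
s=ctrl.get_state(); print(s["time"],s["eef_pos"].round(4),R.from_quat(s["tcp_rot"]).as_matrix()[:,1].round(4))
f=fs[-1]; cv2.imwrite(f"pics/{tag}.png",f[3]); w=world(None,f[4],dict(K=f[5],origin=f[6],orientation=f[7]))
d=(w[...,2]>.062)&(w[...,2]<.078)&(abs(w[...,0]-.5215)<.13)&(abs(w[...,1]+.24)<.13)&(f[4]>0)
print("dryer top",d.sum(),cv2.minAreaRect(w[d][:,:2].astype(np.float32)*1000),np.median(w[d][:,2]))
print("edges",edges(f))
E
python3 look.py t2 10
```

```text
time: 6.75
eef_pos: [0.5218, -0.2396, 0.3302]
tcp_rot: [-0.131, 0.991, 0.0, -0.0]
contact_force: [-0.0, 0.5, -5.1]
opening: 0.261
finger_force: 60.8
t 7.25 theta,rate/W [-0.0384  0.0314  0.0011] amp 0.0496 res 0.0012
7.25 [ 0.5218 -0.2397  0.3303] [-2.593e-01  9.658e-01 -2.000e-04]
dryer top 9714 ((519.9888916015625, -239.76502990722656), (199.63543701171875, 190.44573974609375), 15.31771469116211) 0.06908922248825844
edges (np.int64(1543), array([-0.27731025,  0.18614844]))
```

View pics/t2.png

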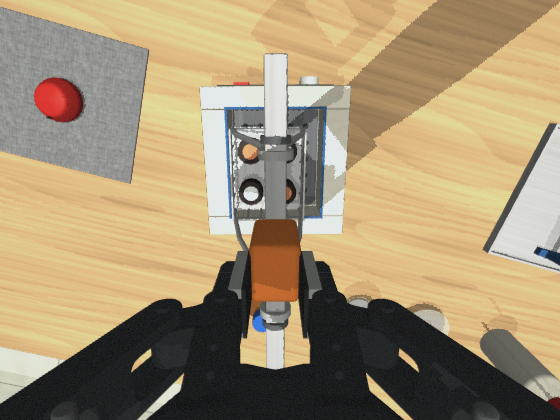

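The wrist view shows the basket inside the blue well outline, centred near (275,165) with a small residual swing. Now I'll work out the offset and the move that cancels the swing.

```bash
cat > corr.py <<'E'
from plan import *
fs=np.load(f"pics/{sys.argv[1]}.npy",allow_pickle=True); x=fit(fs,True); f=fs[-1]
r,rad,a,m=pts(f); m2=m&(rad<.2); e=np.percentile(r[m2][:,0],[1,99]); print("basket x edges tool",e.round(4),e.mean().round(4))
rr=r[(rad>.1)&(rad<.23)&(abs(a)<.4)&(abs(r[...,0])<.1)]; 
for lo,hi in((.165,.185),(.2,.218)):
    q=r[m&(rad>lo)&(rad<hi)][:,0]; print(lo,np.percentile(q,[.5,99.5]).round(4))
w=world(None,f[4],dict(K=f[5],origin=f[6],orientation=f[7]))
d=(w[...,2]>.062)&(w[...,2]<.078)&(abs(w[...,0]-.5215)<.13)&(abs(w[...,1]+.24)<.13)&(f[4]>0)
c,sz,an=cv2.minAreaRect((r[d][:,:2]*1000).astype(np.float32)); print("dryer in tool frame mm",c,sz,an)
for D in (0,c[1]/1000): print(plan(D,int(sys.argv[2]),x[0],x[1]).round(4)*100)
E
python3 corr.py t2 10
```

```text
t 7.25 theta,rate/W [-0.0384  0.0314  0.0011] amp 0.0496 res 0.0012
basket x edges tool [-0.0493  0.054 ] 0.0024
0.165 [-0.0496  0.0555]
0.2 [-0.0485  0.0542]
dryer in tool frame mm (1.7980270385742188, 0.4152679443359375) (190.44578552246094, 199.63551330566406) 89.72036743164062
max theta 0.038 vmax 0.023
[0.03 0.14 0.33 0.54 0.69 0.72 0.6  0.38 0.15 0.  ]
max theta 0.038 vmax 0.023
[0.03 0.15 0.34 0.56 0.71 0.74 0.63 0.41 0.19 0.04]
```

```bash
python3 -m crank '[[0,0.03,0.05,0,0,0],[0,0.15,0.15,0,0,0],[0,0.34,0.3,0,0,0],[-0.05,0.56,0.5,0,0,0],[-0.05,0.71,0.7,0,0,0],[-0.05,0.74,0.9,0,0,0],[-0.1,0.63,1.1,0,0,0],[-0.1,0.41,1.25,0,0,0],[-0.1,0.19,1.35,0,0,0],[-0.1,0.04,1.4,0,0,0]]'
python3 look.py t3 10; python3 corr.py t3 10
```

```text
time: 8.25
eef_pos: [0.5226, -0.2395, 0.3161]
tcp_rot: [-0.131, 0.991, 0.0, -0.0]
contact_force: [0.2, -0.6, -5.5]
opening: 0.259
finger_force: 60.8
t 8.75 theta,rate/W [0.0114 0.0071 0.0005] amp 0.0134 res 0.0008
8.75 [ 0.5226 -0.239   0.3163] [-0.2593  0.9658 -0.    ]
dryer top 10438 ((519.781494140625, -239.8199462890625), (199.78915405273438, 190.64605712890625), 15.224395751953125) 0.06909728761204997
edges (np.int64(1622), array([-0.22271076,  0.24060783]))
t 8.75 theta,rate/W [0.0114 0.0071 0.0005] amp 0.0134 res 0.0008
basket x edges tool [-0.0488  0.0543] 0.0027
0.165 [-0.0499  0.0556]
0.2 [-0.0483  0.0543]
dryer in tool frame mm (2.9719467163085938, -0.02734375) (190.64608764648438, 199.78919982910156) 89.80360412597656
max theta 0.012 vmax 0.006
[ 0.04  0.09  0.1   0.07  0.02 -0.04 -0.08 -0.07 -0.04  0.  ]
max theta 0.012 vmax 0.006
[ 0.04  0.09  0.1   0.07  0.02 -0.05 -0.08 -0.08 -0.04 -0.  ]
```

```bash
python3 -m crank '[[0,0.04,0,0,0,0],[0,0.09,0,0,0,0],[0,0.1,0,0,0,0],[0,0.07,0,0,0,0],[0,0.02,0,0,0,0],[0,-0.04,0,0,0,0],[0,-0.08,0,0,0,0],[0,-0.07,0,0,0,0],[0,-0.04,0,0,0,0],[0,0,0,0,0,0]]'
python3 look.py t4 10; python3 corr.py t4 10
```

```text
time: 9.75
eef_pos: [0.5226, -0.2391, 0.3162]
tcp_rot: [-0.131, 0.991, 0.0, -0.0]
contact_force: [-0.5, 0.2, -5.9]
opening: 0.259
finger_force: 60.8
t 10.25 theta,rate/W [-0.     -0.0034  0.0003] amp 0.0034 res 0.0002
10.25 [ 0.5226 -0.2391  0.3162] [-0.2592  0.9658 -0.    ]
dryer top 10459 ((519.6448974609375, -239.75820922851562), (199.6613006591797, 190.39979553222656), 15.237190246582031) 0.06909089530739632
edges (np.int64(1604), array([-0.23033219,  0.23300363]))
t 10.25 theta,rate/W [-0.     -0.0034  0.0003] amp 0.0034 res 0.0002
basket x edges tool [-0.0488  0.0542] 0.0027
0.165 [-0.0498  0.0555]
0.2 [-0.0484  0.0543]
dryer in tool frame mm (3.021759033203125, 0.142181396484375) (190.3997802734375, 199.66123962402344) 89.7824935913086
max theta 0.002 vmax 0.002
[-0.01 -0.03 -0.04 -0.05 -0.05 -0.03 -0.02 -0.01 -0.   -0.  ]
max theta 0.003 vmax 0.002
[-0.01 -0.02 -0.04 -0.04 -0.04 -0.03 -0.01  0.    0.01  0.01]
```

It is hanging still: amplitude 0.003 rad, centred to under 1 mm. I'll hold, then lower.

```bash
for k in 1 2 3 4; do python3 -m crank '[[0,0,0,0,0,0],[0,0,0,0,0,0],[0,0,0,0,0,0],[0,0,0,0,0,0],[0,0,0,0,0,0],[0,0,0,0,0,0],[0,0,0,0,0,0],[0,0,0,0,0,0],[0,0,0,0,0,0],[0,0,0,0,0,0]]' >/dev/null; done
python3 -m crank '[[0,0,0.1,0,0,0],[0,0,0.3,0,0,0],[0,0,0.6,0,0,0],[0,0,1,0,0,0],[0,0,1.4,0,0,0],[0,0,1.8,0,0,0],[0,0,2.2,0,0,0],[0,0,2.6,0,0,0],[0,0,3,0,0,0],[0,0,3.4,0,0,0]]' >/dev/null
python3 -m crank '[[0,0,0.4,0,0,0],[0,0,0.8,0,0,0],[0,0,1.2,0,0,0],[0,0,1.6,0,0,0],[0,0,1.9,0,0,0],[0,0,2.2,0,0,0],[0,0,2.5,0,0,0],[0,0,2.7,0,0,0],[0,0,2.8,0,0,0],[0,0,2.8,0,0,0]]'
python3 look.py t5 4; python3 corr.py t5 10
```

```text
time: 16.25
eef_pos: [0.5226, -0.2391, 0.2541]
tcp_rot: [-0.131, 0.991, 0.0, -0.0]
contact_force: [-0.1, -0.0, -5.9]
opening: 0.259
finger_force: 60.8
t 16.45 theta,rate/W [ 0.0018 -0.0003 -0.0006] amp 0.0018 res 0.0001
16.45 [ 0.5227 -0.2391  0.2545] [-2.592e-01  9.658e-01 -3.000e-04]
dryer top 14970 ((519.52001953125, -239.52381896972656), (199.83099365234375, 190.42971801757812), 15.433524131774902) 0.0690436133756599
edges (np.int64(8016), array([-0.49079525,  0.49326303]))
t 16.45 theta,rate/W [ 0.0018 -0.0003 -0.0006] amp 0.0018 res 0.0001
basket x edges tool [-0.0562  0.0569] 0.0004
0.165 [-0.0559  0.0561]
0.2 [-0.0559  0.0567]
dryer in tool frame mm (3.2106552124023438, 0.516754150390625) (190.43011474609375, 199.83111572265625) 89.59129333496094
max theta 0.001 vmax 0.001
[ 0.    0.   -0.   -0.01 -0.02 -0.02 -0.02 -0.02 -0.01  0.  ]
max theta 0.002 vmax 0.001
[0.01 0.01 0.01 0.01 0.01 0.01 0.02 0.03 0.04 0.05]
```

```bash
python3 -m crank '[[0,0,0.1,0,0,0],[0,0,0.2,0,0,0],[0,0,0.3,0,0,0],[0,0,0.4,0,0,0],[0,0,0.48,0,0,0],[0,0,0.54,0,0,0],[0,0,0.6,0,0,0],[0,0,0.6,0,0,0]]'
```

```text
time: 17.25
eef_pos: [0.5227, -0.2391, 0.2485]
tcp_rot: [-0.131, 0.991, -0.0, 0.0]
contact_force: [-0.9, -0.4, -3.7]
opening: 0.258
finger_force: 60.9
```

```bash
python3 -m crank '[[0,0,0.05,0,0,0],[0,0,0.1,0,0,0],[0,0,0.1,0,0,0],[0,0,0.1,0,0,0]]'
```

```text
time: 17.65
eef_pos: [0.5229, -0.2393, 0.2485]
tcp_rot: [-0.131, 0.991, -0.001, 0.001]
contact_force: [-1.2, 0.2, 1.7]
opening: 0.259
finger_force: 61.6
```

The basket is standing on the floor of the well. Time to release and withdraw upward.

```bash
python3 -m crank '[[0,0,-0.04,0,0,0],[0,0,-0.04,0,0,0],[0,0,-0.04,0,0,0],[0,0,-0.04,0,0,0],[0,0,-0.04,0,0,0],[0,0,-0.04,0,0,0],[0,0,-0.04,0,0,0]]' 1 20
python3 -c "
from h import *
p,d=ctrl.read_camera('wrist'); cv2.imwrite('pics/r1.png',p)"
```

```text
time: 18.35
eef_pos: [0.5226, -0.2391, 0.2476]
tcp_rot: [-0.131, 0.991, -0.0, 0.0]
contact_force: [-0.0, 0.4, 0.2]
opening: 0.998
finger_force: 0.0
```

View pics/r1.png

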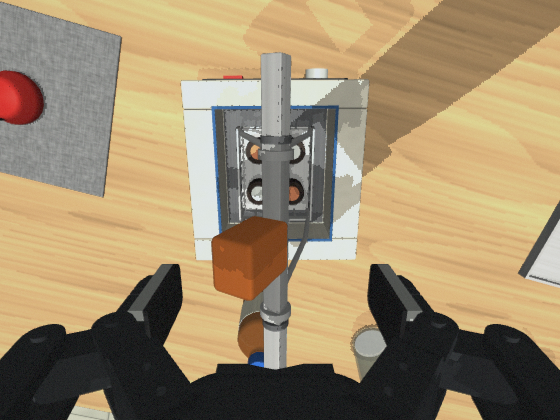

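The grip block has tipped left to about (250,257), clear of both fingers, and the basket sits square in the well. I'll retreat straight up.

```bash
python3 -m crank '[[0,0,-0.5,0,0,0],[0,0,-1.5,0,0,0],[0,0,-3,0,0,0],[0,0,-5,0,0,0],[0,0,-7.5,0,0,0],[0,0,-10,0,0,0],[0,0,-12,0,0,0],[0,0,-13.5,0,0,0],[0,0,-14,0,0,0],[0,0,-14,0,0,0]]'
python3 - <<'E'
from h import *
a,_=ctrl.read_camera("scene"); b,_=ctrl.read_camera("top"); cv2.imwrite("pics/end.png",np.hstack([a[100:400,150:550],b[100:400,100:480]]))
E
```

```text
time: 19.4
eef_pos: [0.5228, -0.2392, 0.3887]
tcp_rot: [-0.131, 0.991, -0.001, 0.001]
contact_force: [0.2, 0.5, -0.5]
opening: 1.004
finger_force: 0.0
```

View pics/end.png

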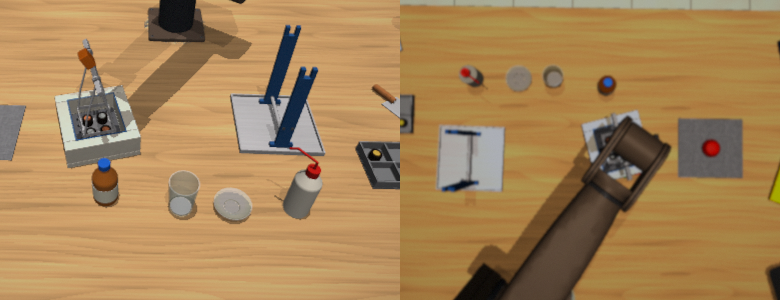

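The basket stands in the well at about (98,125), and the bottles, beaker, dish and mouse have not moved. The hand is clear, so I'm handing in.

```bash
python3 -c "
from plant import ctrl
print(ctrl.sign_off())"
```

```text
the job is handed in; nothing more can be done
None
```

The basket is standing on the dryer well's floor after hanging still and centred above the mouth for over three seconds; the hand is clear, nothing else on the bench was touched, and the job was handed in at about 19.5 s.

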